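# Set the pump's platen gap with its thumbwheel

### The job

Set the tube pump's gap: with a fingertip on top of its black knurled thumbwheel, roll the wheel so that the blue platen closes towards the steel rollers, until the red pointer stands level with the green gauge mark (roll back if you go past). Move the platen only by the wheel, never by touching the platen itself; leave the bottle, flask, blue cap and vial where they stand, and finish clear of everything.

Things in the scene. Friction and masses are not known exactly. Their poses are not given: they have to be found in the camera images.
- pump: white tube pump fixed to the bench, 190 (x, from -85 to +105) x 230 (y) x 62 mm high; origin on the bench, z up. On its front (-x, towards the robot) the thumbwheel stands in a grey hump (51 x 84 mm, top 92 mm above the bench). Behind it are the blue platen on two rods and, at the pump's +y end, a fixed roller head (top 99 mm above the bench). A white gauge strip runs along y on the far (+x) side.
- wheel_top (a point): top of the thumbwheel's rim, mid-width, unpressed; 100 mm above the bench, 8 mm above the grey hump. Fixed to the pump, with the pump's axes: it does not turn with the wheel. The axle does not give: come down slowly and stop at a light press, 3 to 8 N, which grips amply; keep that height through the stroke. The wheel turns with about 0.7 N at the rim and stays where it is left.
- wheel: black knurled thumbwheel, some ribs orange, 56 mm diameter, 20 mm wide; origin at its centre, axle level along the pump's x. A fingertip pressed on its top and dragged along the pump's y rolls it by friction, in several strokes of 20 to 25 mm. Top moving to +y closes the gap, to -y opens it. The platen moves 14 mm per radian: 1 mm for each 2 mm of rim travel. Whole turn 3.2 rad.
- platen: blue block, 52 (x) x 26 (y) x 30 mm high, that slides along the pump's y on two rods, driven by the wheel; travel 45 mm; top 96 mm above the bench. Origin at the foot of its closing face (the face towards the rollers); axes parallel to the pump's. Not to be touched.
- pointer (a point): tip of the red pointer, a 3 mm wide bar that sticks out of the platen's far (+x) side by 27 mm, over the inner part of the gauge strip, 69 mm above the bench; the tip's mid-width. Axes parallel to the pump's.
- gauge: green gauge mark, a tab 18 (x) x 5 (y) x 6 mm high standing on the white strip just beyond the pointer's tip; origin under the middle of its inner end, 64 mm above the bench; axes parallel to the pump's. It is fixed; where along the strip it stands varies. At the start the pointer is 13 to 37 mm to its -y side (pump's axes).
- reagent: amber glass reagent bottle with blue cap, 70 mm diameter, 150 mm high, about 0.21 m to the pump's +y side; origin at the centre of its underside. Leave alone.
- flask: clear volumetric flask, 70 mm diameter with a slim neck, 152 mm high, about 0.22 m to the pump's -y side; origin at the centre of its underside. Leave alone.
- cap: loose blue screw cap, 42 mm diameter, 22 mm high, on the bench in front of the pump; origin at the centre of its underside. Leave alone.
- vial: small clear vial with white cap, 24 mm diameter, 45 mm high, on the bench in front of the pump; origin at the centre of its underside. Leave alone.

How it is judged:
On the way:
1. a fingertip rolls the wheel (contact force between the fingers and wheel above 0.3 N and angular speed of wheel above 0.05 rad/s), for 0.15 s.
At the end, for the whole second after the job is handed in: The red pointer's mid-line is within 2.5 mm of the middle of the green mark (so within the mark's width), the platen at rest; bottle, flask, cap and vial upright within 15 mm of where they stood (y of pointer in the frame of gauge between -0.0025 and 0.0025 m and linear speed of platen below 0.002 m/s and distance of each of reagent, flask, cap, vial from where it was at the start of the episode below 0.015 m and angle between each of reagent, flask, cap, vial's own z axis and vertical below 0.15 rad); the robot touches nothing.
It fails at once if the robot touches the platen (contact force between any of the fingers, the arm and platen above 0.5 N).
It fails at once if the amber reagent bottle is moved, lifted or tipped (distance of reagent from where it was at the start of the episode above 0.015 m or angle between reagent's own z axis and vertical above 0.3 rad).
It fails at once if the volumetric flask is moved, lifted or tipped (distance of flask from where it was at the start of the episode above 0.015 m or angle between flask's own z axis and vertical above 0.3 rad).
It fails at once if the blue screw cap is moved, lifted or tipped (distance of cap from where it was at the start of the episode above 0.015 m or angle between cap's own z axis and vertical above 0.3 rad).
It fails at once if the sample vial is moved, lifted or tipped (distance of vial from where it was at the start of the episode above 0.015 m or angle between vial's own z axis and vertical above 0.3 rad).
It also fails if it takes over 51 s, if anything falls off the work surface, if the arm or the gripper's body presses on something with over 40 N, if the wrist force passes 120 N, or if a joint passes its speed limit or range.

### The arm

A 7-joint arm with a two-finger parallel gripper is mounted at the origin on the work surface. World frame = base frame: x ahead of the robot, y to its left, z up, the work surface at z = 0. Lengths are in m, angles in rad, forces in N, time in s.
With the tool pointing down it reaches from about 0.4 to 0.9 m from the base axis. Payload 5.5 kg.
Tool frame: the origin (TCP) lies midway between the tips of the shut fingers; the grasp point (between the pads) lies 19 mm behind it; z points along the fingers, y is the line along which they close (so a half turn about z gives the same grasp; the last joint's range is limited). The gripper opens to 92 mm and grips with 3 to 60 N. Pads are 19 mm wide; open, the fingers measure 130 mm over their backs; the gripper's body (75 mm by 190 mm) begins 47 mm behind the grasp point.
Start: joints at [1.491, 0.501, -0.427, 1.55, 0.221, 1.138, -0.21], TCP at [0.219, -0.612, 0.227] pointing down, gripper open.
Joint ranges: [-2.88, 2.88], [-0.31, 2.03], [-1.54, 1.56], [0.2, 2.42], [-1.41, 4.55], [0.19, 2.02], [-2.57, 2.57]. Speed limits (rad/s): [2.57, 2.57, 3.14, 3.14, 3.14, 3.14, 3.14].

### API

Orientations are given as a unit quaternion [w, x, y, z].
In Python, from cell import * gives the robot as it stands.
- The arm moves only by the shell command python3 -m creep 'ROWS' [OPENING]. ROWS is JSON, a list of rows, each a list of 6 numbers: the shift along the tool's x, y, z in m, then the turn, a rotation vector about the tool's x, y, z in rad. In form: [[dx, dy, dz, rx, ry, rz], ...]. A call has 1 to 12 rows; each row is the pose to reach, as a shift and turn from the pose commanded when the call began, along the tool's axes at that moment; what a row does not reach only later rows make up. A row lasts 1/12 s, in which the tool goes at most 41.7 mm and 7.16 degrees, less where a joint would pass 70% of its speed; a pose out of reach is approached as far as the arm can. A call with a gripper value outside its range is refused whole. OPENING is the gripper's target within -1 to 1 (shut at 1, half-way at 0, fully open at -1), set as the call begins (- or left out, the last holds). The fingers move at their own pace and stop on an object; the grip force is fixed at half the most. Time passes only in rows, so rows that repeat a pose let the fingers close. It gives the time, the measured TCP pose, the force, the opening and the grip force at its end, in the units of the state.
- get_state(): the state, without advancing time (a new reading comes with each control period).
- read_camera(name): name is "side" or "top"; returns a dict with "color" (480x640x3 uint8, red, green, blue), "depth" (480x640 float32, m along the optical axis (not along the pixel's ray), 0 where there is no reading), "fx", "fy", "cx", "cy" (pixels), "dist_coeffs" ([k1, k2, p1, p2, k3] as OpenCV has them; the pictures are not rectified), "R" (3x3) and "t" (3): a world point X has camera coordinates R X + t. Camera axes: x right, y down, z forward; pixel columns grow to the right and rows downward; lengths in m; the calibration is good to about 2 mm. A picture is of the moment at which its call begins.
- job_done(): hands the job in; it is judged then, once.
The state is a dict: "time": time; "qpos": joint angles; "dq": joint speeds; "effort": joint torques, N m; "position": TCP position; "tcp_rot": TCP orientation; "wrist_force": force on the tool from outside, world axes, zero at the start; "wrist_torque": the same for the moment, N m; "width": opening from 0.0 (shut) to 1.0 (fully open); "grip_force": force on a finger pad.
Only numpy, scipy, OpenCV 4.12 (cv2) and the standard library are available. Lean on these libraries where they do the work, as an engineer would, in place of code of your own. Each camera call takes 0.05 s, during which the arm holds its last target. There are 200 camera calls.

## Working session

There is one attempt and no reset: what is moved stays moved. The work goes in short steps, Python scripts to look and compute and a shell command to move; the robot and the scene stay as the last step left them, time stands still between calls to the robot, and variables do not carry over. Pictures are saved under pics/ and viewed, at most 10 in all, crops included, and the job is handed in when it is done.

```bash
mkdir -p pics; ls
python3 - <<'E'
from cell import *
import cv2,numpy as np
for n in("side","top"):
    c=read_camera(n); cv2.imwrite(f"pics/{n}0.png",c["color"][...,::-1]); np.savez(f"{n}0.npz",**c)
    print(n,c["fx"],c["cx"],c["cy"],c["dist_coeffs"],(-np.array(c["R"]).T@c["t"]).round(3)); print(np.round(c["R"],3))
s=get_state(); print(s["time"],s["position"],s["tcp_rot"],s["wrist_force"],s["width"])
E
```

```text
pics
side 452.9391113367333 322.44070229199906 232.84106707579147 [-0.040617  0.        0.        0.        0.      ] [0.241 0.579 0.507]
[[-0.823 -0.567  0.025]
 [-0.33   0.443 -0.834]
 [ 0.462 -0.695 -0.552]]
top 537.773014399703 310.3501507941136 228.74552399403663 [-0.11925136  0.          0.          0.          0.        ] [0.538 0.06  0.986]
[[ 0.018 -0.999  0.027]
 [-0.999 -0.019 -0.042]
 [ 0.043 -0.026 -0.999]]
0.1 [ 0.21823535 -0.61159104  0.22577771] [-8.83093986e-04  9.85340973e-01  1.70594180e-01 -1.11050228e-04] [-0.18301075 -0.43794883 -0.96326783] 0.998675114827025
```

View pics/top0.png

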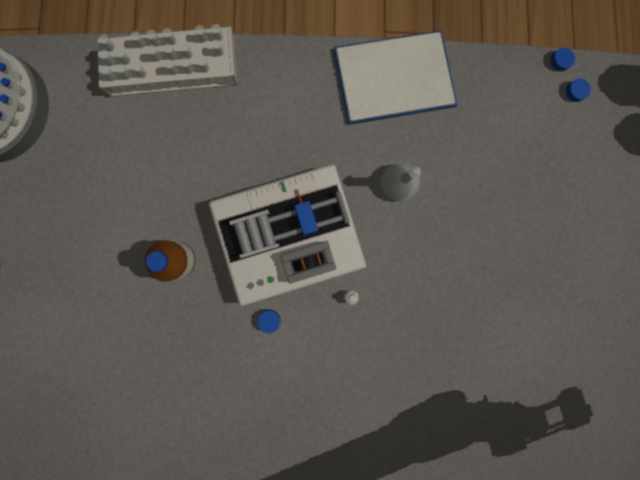

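View pics/side0.png

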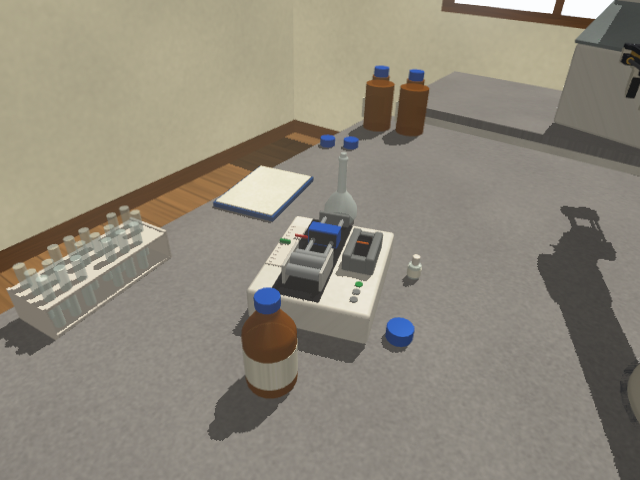

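The top view shows the pump at about (288,235), turned by about 14°. The wheel with its orange ribs is at (308,261), the red pointer at (299,197), the green mark at (283,187), the cap at (268,321) and the vial at (351,297). The side view shows the same layout, with the pointer at (300,236) and the mark at (285,241).

```bash
cat > h.py <<'E'
import cv2,numpy as np
def ray(c,uv,z):
    K=np.array([[c["fx"],0,c["cx"]],[0,c["fy"],c["cy"]],[0,0,1.]])
    p=cv2.undistortPoints(np.array([[uv]],float),K,np.array(c["dist_coeffs"]))[0,0]
    R=np.array(c["R"]);o=-R.T@c["t"];d=R.T@np.array([*p,1]);return o+d*(z-o[2])/d[2]
def blob(m,box):
    k=np.zeros_like(m);x0,y0,x1,y1=box;k[y0:y1,x0:x1]=m[y0:y1,x0:x1];return k
def masks(c):
    r,g,b=[c["color"][...,i].astype(int) for i in range(3)]
    red=((r>90)&(r>2*g)&(r>2*b)&(g<b+25)).astype(np.uint8)
    green=((g>1.4*r)&(g>1.25*b)&(g>50)).astype(np.uint8)
    return red,green
def cen(m):
    ys,xs=np.nonzero(m);return (xs.mean(),ys.mean(),len(xs))
E
python3 - <<'E'
from h import *
c=dict(np.load("top0.npz"));im=c["color"]
w=(im.min(2)>130).astype(np.uint8); w=blob(w,(195,155,380,310))
w=cv2.morphologyEx(w,cv2.MORPH_OPEN,np.ones((3,3)))
ct=max(cv2.findContours(w,0,2)[0],key=cv2.contourArea)
P=np.array([ray(c,p[0],.062)[:2] for p in ct])
rc=cv2.minAreaRect(P.astype(np.float32)*1000);print(rc);print(cv2.boxPoints(rc))
red,gr=masks(c)
box=(270,175,315,215)
for n,m in(("red",blob(red,box)),("green",blob(gr,box))):
    print(n,cen(m),ray(c,cen(m)[:2],.069))
r,g,b=[im[...,i].astype(int) for i in range(3)]
o=blob(((r>110)&(r>1.8*b)&(g>.3*r)).astype(np.uint8),(285,240,335,280));print("orange",cen(o))
n,l,s,cc=cv2.connectedComponentsWithStats(o);print(s,cc)
cv2.imwrite("pics/top_crop.png",cv2.resize(im[160:310,200:375,::-1],None,fx=4,fy=4,interpolation=cv2.INTER_CUBIC))
E
```

```text
((515.1219482421875, 57.133445739746094), (73.70670318603516, 223.0332489013672), 18.266460418701172)
[[445.17227  151.47945 ]
 [515.07904  -60.314945]
 [585.07166  -37.212555]
 [515.16486  174.58183 ]]
red (np.float64(299.4166666666667), np.float64(198.5), 12) [0.62853899 0.05597338 0.069     ]
green (np.float64(283.2105263157895), np.float64(186.3684210526316), 19) [0.6488496  0.08412333 0.069     ]
orange (np.float64(nan), np.float64(nan), 0)
[[     0      0    640    480 307200]] [[319.5 239.5]]h.py:14: RuntimeWarning: Mean of empty slice.
  ys,xs=np.nonzero(m);return (xs.mean(),ys.mean(),len(xs))
  ret = ret.dtype.type(ret / rcount)
```

View pics/top_crop.png

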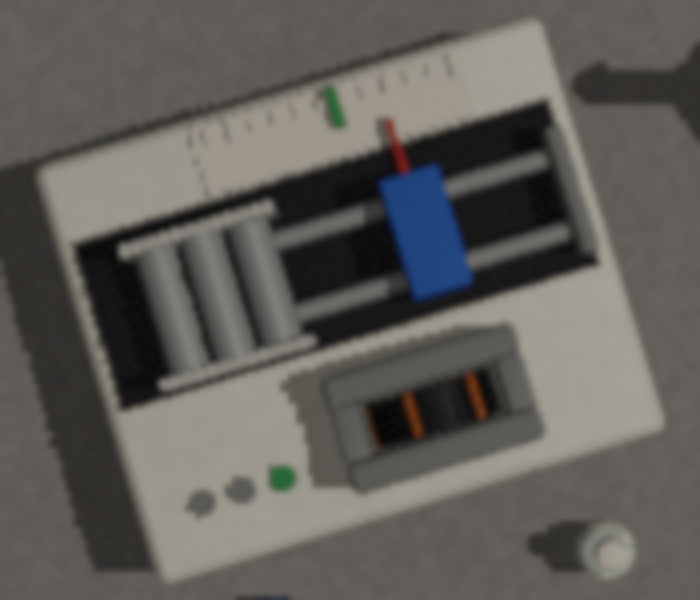

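The crop shows the pump's corners at (40,172), (540,20), (663,425) and (168,582). The wheel slot is centred near (436,409), the pointer tip at (386,121), and the green mark runs from (328,88) to (338,126). I'll convert these to positions, and estimate both offset and yaw.

Run:
```python
from h import *
c=dict(np.load("top0.npz"))
f=lambda u,v,z: ray(c,((u+.5)/4-.5+200,(v+.5)/4-.5+160),z)[:2]*1000
C=[f(*p,62) for p in((40,172),(540,20),(663,425),(168,582))]
for i in range(4):
    d=C[(i+1)%4]-C[i];print(C[i].round(1),np.linalg.norm(d).round(1),np.degrees(np.arctan2(d[1],d[0])).round(2))
yaw=np.radians(np.mean([np.degrees(np.arctan2(*(a-b)[::-1]))-90 for a,b in((C[0],C[1]),(C[3],C[2]))]))
# refine with x edges
yaw=np.mean([yaw]+[np.arctan2(*(a-b)[::-1]) for a,b in((C[0],C[3]),(C[1],C[2]))])
print("yaw",np.degrees(yaw))
X=np.array([np.cos(yaw),np.sin(yaw)]);Y=np.array([-X[1],X[0]])
o=np.mean(C,0)-10*X
print("origin",o)
def rep(n,p):print(n,p.round(1),"pump",((p-o)@X).round(1),((p-o)@Y).round(1))
for n,u,v,z in(("slot",436,409,95),("h1",322,383,92),("h2",512,325,92),("h3",543,437,92),("h4",362,490,92),("ptip",386,121,69),("pmid",397,146,69),("g0",328,88,70),("g1",338,126,70),("gm",333,107,70),("platen",397,180,96),("vial",608,550,45)):
    rep(n,f(u,v,z))
rep("cap",ray(c,(268,321),.022)[:2]*1000)
```

```text
[-4828.9 -9846.9] 14906.9 108.16
[-9474.   4317.8] 12088.1 17.76
[2038.1 8004.8] 14716.1 -71.47
[ 6714.3 -5948.5] 12183.8 -161.34
yaw -161.74594171589612
origin [-1378.12143007  -865.06187857]
slot [2313.  2337.8] pump -4508.6 -1885.5
h1 [ 1244.3 -2570.4] pump -1956.3 2441.0
h2 [-1352.9  5422. ] pump -1993.2 -5962.8
h3 [3363.8 6815.3] pump -6909.0 -5808.6
h4 [5727.  -797.3] pump -6768.8 2161.1
ptip [-7277.8   -43.3] pump 5345.4 -2628.4
pmid [-6487.6   321.1] pump 4480.9 -2726.9
g0 [-8424.3 -1934.7] pump 7026.7 -1191.3
g1 [-7199.7 -1587. ] pump 5754.7 -1137.9
gm [-7811.6 -1760.7] pump 6390.3 -1164.6
platen [-7764.4   453.1] pump 5652.0 -3252.2
vial [4195.5 4699.9] pump -7036.3 -3539.1
cap [412.8 107.8] pump -2005.5 -363.0
```

z units slip (mm passed as m); fix.

```bash
cat > m.py <<'E'
from h import *
c=dict(np.load("top0.npz"))
f=lambda u,v,z: ray(c,((u+.5)/4-.5+200,(v+.5)/4-.5+160),z/1000)[:2]*1000
C=[f(*p,62) for p in((40,172),(540,20),(663,425),(168,582))]
for i in range(4):
    d=C[(i+1)%4]-C[i];print(C[i].round(1),np.linalg.norm(d).round(1),np.degrees(np.arctan2(d[1],d[0])).round(2))
yaw=np.mean([np.arctan2(*(a-b)[::-1])-np.pi/2 for a,b in((C[0],C[1]),(C[3],C[2]))]+[np.arctan2(*(a-b)[::-1]) for a,b in((C[0],C[3]),(C[1],C[2]))])
X=np.array([np.cos(yaw),np.sin(yaw)]);Y=np.array([-X[1],X[0]])
o=np.mean(C,0)-10*X
print("yaw",np.degrees(yaw),"origin",o)
def rep(n,p):print(n,p.round(1),"pump",((p-o)@X).round(1),((p-o)@Y).round(1))
for n,u,v,z in(("slot",436,409,95),("h1",322,383,92),("h2",512,325,92),("h3",543,437,92),("h4",362,490,92),("ptip",386,121,69),("pmid",397,146,69),("g0",328,88,70),("g1",338,126,70),("gm",333,107,70),("platenback",397,180,96),("plfront",445,293,96),("vial",608,550,45)):
    rep(n,f(u,v,z))
rep("cap",ray(c,(268,321),.022)[:2]*1000)
E
python3 m.py
```

```text
[619.2 210.6] 225.8 -71.84
[689.5  -4. ] 183.1 -162.24
[515.1 -59.9] 222.9 108.53
[444.3 151.5] 184.6 18.66
yaw 18.276015205465274 origin [557.52600454  71.42396471]
slot [521.   38.9] pump -44.9 -19.4
h1 [530.9  86.3] pump -20.6 22.5
h2 [556.4   7.8] pump -21.0 -60.1
h3 [510.1  -5.9] pump -69.3 -58.5
h4 [486.9  68.9] pump -67.9 19.8
ptip [643.3  61.9] pump 78.4 -35.9
pmid [632.6  57. ] pump 66.8 -37.3
g0 [656.8  87. ] pump 99.2 -16.4
g1 [640.6  82.4] pump 82.3 -15.7
gm [648.7  84.7] pump 90.7 -16.0
platenback [615.6  56.8] pump 50.6 -32.1
plfront [569.1  36.1] pump -0.1 -37.2
vial [459.6 -38.7] pump -127.5 -73.9
cap [412.8 107.8] pump -126.0 80.0
```

```bash
cat > go.py <<'E'
from cell import get_state
import numpy as np,sys
from scipy.spatial.transform import Rotation as R
s=get_state();p=np.array(s["position"]);r=R.from_quat(s["tcp_rot"],scalar_first=True)
yaw=np.radians(18.3);Z=R.from_euler("z",yaw)
d=Z.inv().apply(p-[.5210,.0390,.1])*1000
print("t",s["time"],"tcp rel wheel_top in pump mm",d.round(2),"F pump",Z.inv().apply(s["wrist_force"]).round(2),"w",round(s["width"],3))
g=r.inv().apply(Z.apply(np.array(eval(sys.argv[1]))/1000)+np.array([.5210,.0390,.1])-p)
want=Z*R.from_euler("x",np.pi)
print("shift",g.round(4),"turn",(r.inv()*want).as_rotvec().round(4))
E
python3 go.py '[0,-10,70]'
```

```text
t 0.1 tcp rel wheel_top in pump mm [-491.73 -522.62  125.78] F pump [-0.31 -0.36 -0.96] w 0.999
shift [ 0.5036 -0.5008  0.0567] turn [-0.0018 -0.0001  0.0235]
```

```bash
python3 -m creep '[[0.02,-0.02,0,0,0,0],[0.045,-0.045,0,0,0,0],[0.07,-0.07,0,0,0,0],[0.095,-0.095,0,0,0,0],[0.12,-0.12,0,0,0,0],[0.145,-0.145,0,0,0,0],[0.17,-0.17,0,0,0,0],[0.195,-0.195,0,0,0,0],[0.22,-0.22,0,0,0,0.023],[0.245,-0.245,0,0,0,0.023],[0.27,-0.27,0,0,0,0.023],[0.29,-0.29,0,0,0,0.023]]' 1 && python3 go.py '[0,-10,70]'
```

```text
time: 1.1
position: [0.3948, -0.2387, 0.2267]
tcp_rot: [-0.0, 0.987, 0.16, -0.0]
wrist_force: [0.6, 0.3, 0.6]
width: 0.177
grip_force: 0.0
t 1.1 tcp rel wheel_top in pump mm [-207.03 -224.02  126.67] F pump [0.61 0.06 0.55] w 0.177
shift [ 0.2075 -0.2135  0.0567] turn [-0.0003 -0.      0.0022]
```

```bash
python3 -m creep '[[0.02,-0.02,0,0,0,0],[0.045,-0.045,0,0,0,0],[0.07,-0.07,0,0,0,0],[0.095,-0.095,0,0,0,0],[0.12,-0.12,0,0,0,0],[0.145,-0.145,0,0,0,0],[0.17,-0.17,0.01,0,0,0],[0.19,-0.19,0.025,0,0,0],[0.2,-0.205,0.04,0,0,0],[0.2,-0.206,0.056,0,0,0],[0.2,-0.206,0.056,0,0,0],[0.2,-0.206,0.056,0,0,0]]' 1 && python3 go.py '[0,-10,10]'
```

```text
time: 2.1
position: [0.5181, 0.0168, 0.1698]
tcp_rot: [-0.0, 0.987, 0.16, -0.001]
wrist_force: [-0.4, 0.8, 0.4]
width: 0.005
grip_force: 0.0
t 2.1 tcp rel wheel_top in pump mm [ -9.69 -20.16  69.85] F pump [-0.15  0.88  0.35] w 0.005
shift [ 0.0099 -0.0101  0.0598] turn [-0.001   0.0027  0.0011]
```

```bash
python3 -m creep '[[0.01,-0.01,0.01,0,0,0],[0.01,-0.01,0.025,0,0,0],[0.01,-0.01,0.04,0,0,0],[0.01,-0.01,0.05,0,0,0],[0.01,-0.01,0.05,0,0,0],[0.01,-0.01,0.05,0,0,0]]' 1 && python3 go.py '[0,-10,4]'
python3 - <<'E'
from cell import *
import cv2
a=read_camera("side")["color"][200:300,300:440,::-1]
cv2.imwrite("pics/s1.png",cv2.resize(a,None,fx=5,fy=5,interpolation=2))
E
```

```text
time: 2.6
position: [0.5256, 0.0287, 0.1211]
tcp_rot: [0.0, 0.987, 0.159, -0.0]
wrist_force: [0.2, 0.4, 0.2]
width: 0.003
grip_force: 0.0
t 2.6 tcp rel wheel_top in pump mm [  1.12 -11.25  21.08] F pump [0.34 0.35 0.19] w 0.003
shift [-0.0011 -0.0013  0.0171] turn [ 0.0002  0.0003 -0.0009]
```

View pics/s1.png

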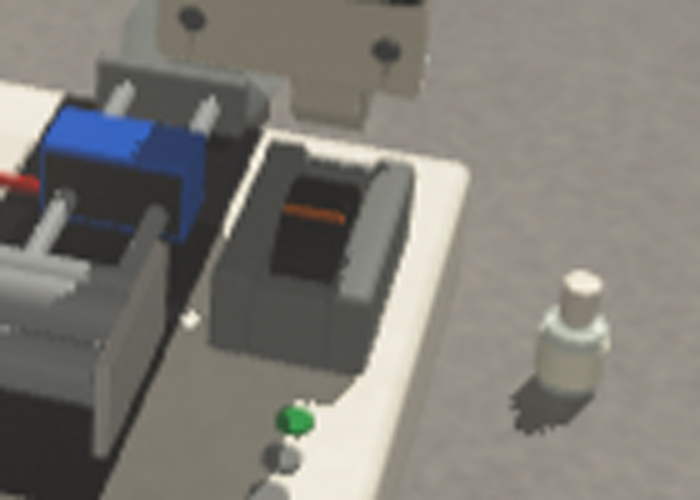

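The fingertip shows at crop (330,125), hovering over the hump in line with the wheel slot at (320,215). The platen at (120,165) is well to the side, so I'll go down.

```bash
python3 -m creep '[[-0.001,-0.001,0.004,0,0,0],[-0.001,-0.001,0.009,0,0,0],[-0.001,-0.001,0.014,0,0,0],[-0.001,-0.001,0.017,0,0,0],[-0.001,-0.001,0.018,0,0,0],[-0.001,-0.001,0.018,0,0,0],[-0.001,-0.001,0.018,0,0,0],[-0.001,-0.001,0.018,0,0,0]]' && python3 go.py '[0,-10,0]'
```

```text
time: 3.32
position: [0.5245, 0.0303, 0.1029]
tcp_rot: [-0.0, 0.987, 0.159, 0.0]
wrist_force: [0.2, -0.1, 0.2]
width: 0.008
grip_force: 0.0
t 3.3167 tcp rel wheel_top in pump mm [ 0.56 -9.35  2.85] F pump [ 0.17 -0.21  0.2 ] w 0.008
shift [-0.0006  0.0006  0.0029] turn [-0.     -0.0002  0.0006]
```

```bash
python3 -m creep '[[0,0,0.0005,0,0,0],[0,0,0.001,0,0,0],[0,0,0.0015,0,0,0],[0,0,0.002,0,0,0],[0,0,0.002,0,0,0],[0,0,0.002,0,0,0]]' && python3 -m creep '[[0,0,0.0003,0,0,0],[0,0,0.0006,0,0,0],[0,0,0.0006,0,0,0],[0,0,0.0006,0,0,0]]' && python3 go.py '[0,-10,0]'
```

```text
time: 3.82
position: [0.5243, 0.0301, 0.1007]
tcp_rot: [-0.0, 0.987, 0.159, -0.0]
wrist_force: [-0.8, -0.3, 0.6]
width: 0.006
grip_force: 0.0
time: 4.15
position: [0.5243, 0.0301, 0.1001]
tcp_rot: [-0.0, 0.987, 0.159, 0.0]
wrist_force: [-0.5, -0.1, 0.4]
width: 0.004
grip_force: 0.0
t 4.15 tcp rel wheel_top in pump mm [ 0.39 -9.46  0.12] F pump [-0.46  0.1   0.4 ] w 0.004
shift [-0.0004  0.0005  0.0001] turn [-0.     -0.      0.0004]
```

```bash
python3 -m creep '[[0,0,0.0003,0,0,0],[0,0,0.0003,0,0,0],[0,0,0.0003,0,0,0]]' && python3 -m creep '[[0,0,0.0003,0,0,0],[0,0,0.0003,0,0,0],[0,0,0.0003,0,0,0]]'
```

```text
time: 4.4
position: [0.5243, 0.0302, 0.0998]
tcp_rot: [-0.0, 0.987, 0.159, -0.0]
wrist_force: [-0.6, 0.5, 0.3]
width: 0.002
grip_force: 0.0
time: 4.65
position: [0.5244, 0.0302, 0.0996]
tcp_rot: [0.0, 0.987, 0.159, 0.0]
wrist_force: [-0.8, -0.4, 1.7]
width: 0.004
grip_force: 0.6
```

Contact. Slightly more.

```bash
python3 -m creep '[[0,0,0.0003,0,0,0],[0,0,0.0003,0,0,0],[0,0,0.0003,0,0,0]]' && python3 go.py '[0,10,0]'
```

```text
time: 4.9
position: [0.5245, 0.0301, 0.0995]
tcp_rot: [0.0, 0.987, 0.159, 0.0]
wrist_force: [-0.5, -0.4, 2.9]
width: 0.003
grip_force: 1.9
t 4.9 tcp rel wheel_top in pump mm [ 0.52 -9.57 -0.53] F pump [-0.58 -0.19  2.94] w 0.003
shift [-0.0005 -0.0196 -0.0005] turn [ 0.0003 -0.0003  0.0004]
```

```bash
python3 -m creep '[[0,0,0.0003,0,0,0],[0,-0.002,0.0003,0,0,0],[0,-0.004,0.0003,0,0,0],[0,-0.006,0.0003,0,0,0],[0,-0.008,0.0003,0,0,0],[0,-0.010,0.0003,0,0,0]]' && python3 go.py '[0,10,0]'; python3 -m creep '[[0,-0.002,0,0,0,0],[0,-0.004,0,0,0,0],[0,-0.006,0,0,0,0],[0,-0.008,0,0,0,0],[0,-0.01,0,0,0,0],[0,-0.01,0,0,0,0],[0,-0.01,0,0,0,0]]'; python3 go.py '[0,10,0]'
```

```text
time: 5.4
position: [0.5217, 0.0389, 0.1001]
tcp_rot: [0.001, 0.987, 0.159, 0.0]
wrist_force: [-4.0, -2.1, 13.5]
width: 0.006
grip_force: 6.8
t 5.4 tcp rel wheel_top in pump mm [ 0.63 -0.31  0.13] F pump [-4.45 -0.78 13.48] w 0.006
shift [-0.0006 -0.0103  0.0001] turn [ 0.002  -0.0003 -0.0002]
time: 5.98
position: [0.5181, 0.0496, 0.099]
tcp_rot: [-0.0, 0.987, 0.159, 0.0]
wrist_force: [-1.6, 1.2, 4.2]
width: 0.006
grip_force: 2.0
t 5.9833 tcp rel wheel_top in pump mm [ 0.59 11.01 -1.02] F pump [-1.11  1.59  4.16] w 0.006
shift [-0.0006  0.001  -0.001 ] turn [-0.0005 -0.0004  0.0009]
```

```bash
python3 -m creep '[[0,0,-0.006,0,0,0],[0,0.005,-0.012,0,0,0],[0,0.012,-0.012,0,0,0],[0,0.018,-0.012,0,0,0],[0,0.02,-0.012,0,0,0]]'; python3 go.py '[0,-9,1]'
python3 - <<'E'
from cell import *
from h import *
out=[]
for n,b in(("top",(200,160,375,310)),("side",(250,200,390,300))):
    c=read_camera(n);np.savez(n+"1.npz",**c);x0,y0,x1,y1=b
    out.append(cv2.resize(c["color"][y0:y1,x0:x1,::-1],(480,360),interpolation=2))
cv2.imwrite("pics/m1.png",np.vstack(out)[:600])
out=[]
E
```

```text
time: 6.4
position: [0.5249, 0.0279, 0.1109]
tcp_rot: [0.0, 0.987, 0.158, 0.0]
wrist_force: [0.8, 0.5, 0.5]
width: 0.009
grip_force: 0.0
t 6.4 tcp rel wheel_top in pump mm [  0.22 -11.72  10.88] F pump [0.9  0.18 0.46] w 0.009
shift [-0.0002 -0.0027  0.0099] turn [ 0.0009  0.     -0.0021]
```

View pics/m1.png

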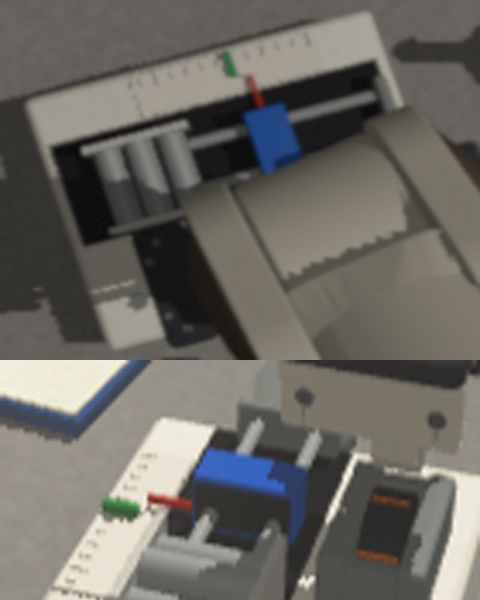

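Both the pointer and the mark stay visible with the arm in place. In the lower (side) panel the pointer tip is at (150,500) and the mark at (120,508). In the upper (top) panel they are at (251,78) and (229,65). Next I'll measure both by masks.

```bash
cat > gap.py <<'E'
from h import *
import sys
yaw=np.radians(18.3);X=np.array([np.cos(yaw),np.sin(yaw)]);Y=np.array([-X[1],X[0]]);o=np.array([.5575,.0714])
B={"top":(262,165,318,210),"side":(262,220,316,255)}
def gap(n,c):
    im=c["color"].astype(float);r,g,b=im[...,0],im[...,1],im[...,2];x0,y0,x1,y1=B[n]
    res=[]
    for w,z in((r-np.maximum(g,b),.069),(g-np.maximum(r,b),.0695)):
        m=np.zeros_like(w);m[y0:y1,x0:x1]=w[y0:y1,x0:x1]
        m[m<max(18,.3*m.max())]=0
        _,l,s,_=cv2.connectedComponentsWithStats((m>0).astype(np.uint8));m[l!=1+np.argmax(s[1:,4])]=0
        v,u=np.nonzero(m);k=m[v,u];p=ray(c,((u*k).sum()/k.sum(),(v*k).sum()/k.sum()),z)[:2]-o
        res.append((len(u),*(1000*np.array([p@X,p@Y])).round(2)))
    print(n,"red",res[0],"green",res[1],"GAP",round(res[1][2]-res[0][2],2))
if __name__=="__main__":
    t=sys.argv[1:]
    for n in B:
        if t: c=dict(np.load(n+t[0]+".npz"))
        else:
            from cell import read_camera
            c=read_camera(n)
        gap(n,c)
E
python3 gap.py 0; python3 gap.py 1
```

```text
top red (44, np.float64(65.84), np.float64(-36.95)) green (30, np.float64(90.61), np.float64(-16.65)) GAP 20.3
side red (43, np.float64(66.83), np.float64(-38.69)) green (48, np.float64(88.22), np.float64(-15.4)) GAP 23.29
top red (41, np.float64(66.05), np.float64(-26.48)) green (30, np.float64(90.61), np.float64(-16.65)) GAP 9.83
side red (44, np.float64(66.86), np.float64(-27.92)) green (48, np.float64(88.19), np.float64(-15.37)) GAP 12.55
```

The first stroke moved the pointer about 10.5 mm, leaving about 9.8 mm to go (19.6 mm of rim travel). For stroke 2 I'll arc the height slightly, since the tip pressed harder mid-stroke.

```bash
python3 -m creep '[[0,-0.001,0.003,0,0,0],[0,-0.002,0.006,0,0,0],[0,-0.002,0.009,0,0,0],[0,-0.002,0.0095,0,0,0],[0,-0.002,0.0098,0,0,0],[0,-0.002,0.0098,0,0,0],[0,-0.002,0.0098,0,0,0]]'; python3 go.py '[0,-9,-0.7]'
```

```text
time: 7.08
position: [0.5237, 0.0322, 0.1012]
tcp_rot: [-0.0, 0.987, 0.159, 0.0]
wrist_force: [0.4, -0.3, 0.2]
width: 0.006
grip_force: 0.0
t 7.0833 tcp rel wheel_top in pump mm [ 0.47 -7.32  1.15] F pump [ 0.28 -0.4   0.2 ] w 0.006
shift [-0.0005  0.0017  0.0019] turn [-0.0001 -0.0001  0.0006]
```

```bash
python3 -m creep '[[0,0.001,0.0005,0,0,0],[0,0.0015,0.001,0,0,0],[0,0.0015,0.0015,0,0,0],[0,0.0015,0.0017,0,0,0],[0,0.0015,0.0018,0,0,0],[0,0.0015,0.0018,0,0,0]]'; python3 go.py '[0,9,-0.7]'
```

```text
time: 7.58
position: [0.5244, 0.0304, 0.0996]
tcp_rot: [0.0, 0.987, 0.159, 0.0]
wrist_force: [-1.1, -0.7, 3.2]
width: 0.004
grip_force: 1.5
t 7.5833 tcp rel wheel_top in pump mm [ 0.5  -9.2  -0.44] F pump [-1.26 -0.33  3.25] w 0.004
shift [-0.0005 -0.0182  0.0002] turn [ 0.0004 -0.0002  0.0003]
```

```bash
python3 -m creep '[[0,-0.002,0,0,0,0],[0,-0.004,-0.0001,0,0,0],[0,-0.006,-0.0003,0,0,0],[0,-0.008,-0.0004,0,0,0],[0,-0.009,-0.0004,0,0,0]]'; python3 go.py '[0,9,-0.7]';python3 gap.py
```

```text
time: 8.0
position: [0.5214, 0.0394, 0.1002]
tcp_rot: [0.0, 0.987, 0.159, 0.0]
wrist_force: [-1.5, -0.9, 6.2]
width: 0.008
grip_force: 3.0
t 8.0 tcp rel wheel_top in pump mm [0.54 0.21 0.22] F pump [-1.72 -0.39  6.16] w 0.008
shift [-0.0005 -0.0088  0.0009] turn [ 0.0005 -0.0003  0.0006]
top red (42, np.float64(65.88), np.float64(-21.74)) green (30, np.float64(90.6), np.float64(-16.65)) GAP 5.09
side red (41, np.float64(67.05), np.float64(-23.38)) green (48, np.float64(88.19), np.float64(-15.37)) GAP 8.01
```

```bash
python3 -m creep '[[0,-0.002,0,0,0,0],[0,-0.004,0.0001,0,0,0],[0,-0.006,0.0003,0,0,0],[0,-0.008,0.0005,0,0,0],[0,-0.0095,0.0007,0,0,0],[0,-0.0095,0.0007,0,0,0]]'; python3 go.py '[0,9,-0.7]';python3 gap.py
```

```text
time: 8.6
position: [0.5183, 0.049, 0.0992]
tcp_rot: [-0.0, 0.987, 0.16, 0.0]
wrist_force: [-1.4, 1.4, 4.0]
width: 0.008
grip_force: 2.1
t 8.6 tcp rel wheel_top in pump mm [ 0.6  10.29 -0.79] F pump [-0.89  1.73  4.04] w 0.008
shift [-0.0006  0.0013 -0.0001] turn [-0.0003 -0.0005  0.0012]
top red (41, np.float64(65.97), np.float64(-16.49)) green (29, np.float64(90.74), np.float64(-16.63)) GAP -0.14
side red (36, np.float64(66.88), np.float64(-18.35)) green (48, np.float64(88.22), np.float64(-15.38)) GAP 2.97
```

The top view says the pointer is level but the side view reads 3 mm off. I'll lift clear and check that bias in close-ups.

```bash
python3 -m creep '[[0,0,-0.005,0,0,0],[0,0,-0.015,0,0,0],[0,0,-0.03,0,0,0],[0,0,-0.045,0,0,0],[0,0,-0.06,0,0,0],[-0.01,0,-0.075,0,0,0],[-0.01,0,-0.08,0,0,0],[-0.01,0,-0.08,0,0,0]]'
python3 - <<'E'
from cell import *
from gap import *
out=[]
for n,b in(("top",(265,165,315,215)),("side",(265,215,325,265))):
    c=read_camera(n);np.savez(n+"2.npz",**c);x0,y0,x1,y1=b;gap(n,c)
    out.append(cv2.resize(c["color"][y0:y1,x0:x1,::-1],None,fx=7,fy=7,interpolation=2))
    R=np.array(c["R"]);K=np.array([[c["fx"],0,c["cx"]],[0,c["fy"],c["cy"]],[0,0,1.]])
    # where a line at green's y falls: project tip & foot of mark
    for nm,x,y,z in(("mark inner top edges",81,-16.65-2.5,70),("",81,-16.65+2.5,70),("mark outer top",99,-16.65-2.5,70),("",99,-16.65+2.5,70),("foot inner",81,-14.15,64),("tip if level",80,-16.65,69),("root if level",52,-16.65,69)):
        P=np.array([*(o+x/1000*X+y/1000*Y),z/1000]);q=cv2.projectPoints(P[None],cv2.Rodrigues(R)[0],np.array(c["t"],float),K,np.array(c["dist_coeffs"]))[0][0,0]
        print(n,nm,((q-[x0,y0]+.5)*7-.5+[0 if n=="top" else 350,0]).round(0))
cv2.imwrite("pics/m2.png",np.hstack(out))
E
```

```text
time: 9.37
position: [0.5098, 0.0446, 0.1806]
tcp_rot: [0.001, 0.987, 0.159, 0.001]
wrist_force: [-0.3, -0.0, -0.3]
width: 0.005
grip_force: 0.0
top red (41, np.float64(65.98), np.float64(-16.49)) green (29, np.float64(90.76), np.float64(-16.63)) GAP -0.14
top mark inner top edges [152. 187.]
top  [132. 193.]
top mark outer top [130. 117.]
top  [111. 123.]
top foot inner [133. 196.]
top tip if level [144. 194.]
top root if level [177. 303.]
side red (35, np.float64(66.98), np.float64(-18.43)) green (48, np.float64(88.19), np.float64(-15.38)) GAP 3.05
side mark inner top edges [525. 175.]
side  [518. 186.]
side mark outer top [456. 162.]
side  [448. 173.]
side foot inner [518. 206.]
side tip if level [525. 184.]
side root if level [635. 205.]
```

View pics/m2.png

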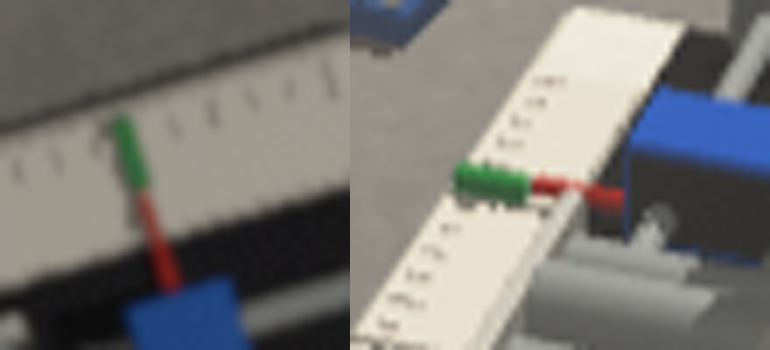

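In the left (top) panel the mark runs from (120,117) to (138,190), and the pointer continues its line from (143,192) to (172,287). In the right (side) panel the tip at (533,186) meets the middle of the mark's inner end at (523,188), so they look level. One row-by-row check will confirm it.

Run:
```python
from gap import *
for k in("0","2"):
    c=dict(np.load(f"top{k}.npz"));im=c["color"].astype(float);r,g,b=im[...,0],im[...,1],im[...,2]
    for n,w,z in(("green",g-(r+b)/2,.070),("red",r-(g+b)/2-10,.069)):
        L=[]
        for v in range(178,208):
            x=slice(272,312);q=np.clip(w[v,x]-5,0,None);
            if q.max()<25: continue
            j=q.argmax();lo=max(0,j-3);s=q[lo:j+4];u=272+lo+(s*np.arange(len(s))).sum()/s.sum()
            p=ray(c,(u,v),z)[:2]-o;L.append((1000*np.array([p@X,p@Y])).round(1))
        L=np.array(L);print(k,n,L.tolist(),"mean y",L[:,1].mean().round(2))
```

```text
0 green [[98.3, -17.1], [96.6, -16.8], [94.8, -16.7], [93.0, -16.8], [91.2, -16.7], [89.4, -16.7], [87.6, -16.7], [85.8, -16.7], [84.1, -16.5]] mean y -16.74
0 red [[77.9, -37.1], [76.1, -37.0], [74.4, -36.8], [72.5, -36.9], [70.7, -37.0], [68.9, -37.0], [67.1, -37.0], [65.3, -37.1], [63.4, -37.1], [61.7, -37.0], [59.9, -37.0], [58.1, -37.0], [56.5, -36.4]] mean y -36.95
2 green [[98.3, -17.1], [96.6, -16.8], [94.8, -16.8], [93.0, -16.8], [91.2, -16.7], [89.4, -16.7], [87.6, -16.7], [85.8, -16.7], [84.1, -16.5], [82.4, -16.1]] mean y -16.69
2 red [[78.8, -16.6], [77.0, -16.5], [75.3, -16.4], [73.4, -16.4], [71.6, -16.4], [69.8, -16.5], [68.0, -16.7], [66.2, -16.7], [64.4, -16.5], [62.6, -16.5], [60.8, -16.5], [59.0, -16.5], [57.4, -16.1]] mean y -16.48
```

The pointer is level with the mark to within about 0.2 mm along its whole length, and the gripper is 80 mm clear of the wheel. Handing in.

```bash
python3 -c "from cell import *;print(job_done())"
```

```text
the job is handed in; nothing more can be done
None
```

I closed the gap with two strokes on the thumbwheel. The red pointer ended about 0.2 mm from the middle of the green mark in the top camera (the side camera's raw reading was 3 mm, which I put down to its viewing angle). The arm was raised 80 mm clear, and I handed the job in at about 10 s; no verdict was returned.

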